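# Line up the drone's propellers for its case

## Task

The quadcopter is to go into its flat carrying case: with a fingertip, push the blades of the two propellers at its camera end round until each propeller lies in line with the arm that carries it, as the two rear ones already do. Push gently, without pinching or pressing hard on the blades; all four propellers must end in line with their arms and at rest. Do not lift or shift the drone, and leave the battery, jar and screwdriver around it where they are.

Things in the scene. Friction and masses are not known exactly. Their poses are not given: they have to be found in the camera images.
- drone: black quadcopter, 0.95 kg, loose on four rubber feet. Origin on the bench under its centre; x points from camera end to rear end (camera end faces the robot within 26 deg), y to the robot's left. Hull 150 (x) by 44 by 84 mm high, white camera box to x = -94 mm. Four arms, bars 16 mm wide with tops 31 mm above the bench, run from the centre to motors at x = -100 or 100, y = -115 or 115 mm
- prop_camera_left: grey two-bladed propeller, camera end, left as the robot sees it (drone -x, +y); 178 mm tip to tip, blades 11-18 mm wide, 57-62 mm above the bench. Origin on the motor axis 55 mm above the bench; x along the blades (both alike: either way round is the same), z up. Hub and nut reach 72 mm. Turns both ways without stops, drag 0.012 N m, stays where left; starts 34-146 deg off its arm
- motor_camera_left (a point): point on the motor axis at the top of the motor, camera end, left as the robot sees it (drone -x, +y), 55 mm above the bench; x points outwards along the arm that carries this motor, z up. The motor is 29 mm across and begins on the arm, 31 mm above the bench
- prop_camera_right: grey two-bladed propeller, camera end, right as the robot sees it (drone -x, -y); 178 mm tip to tip, blades 11-18 mm wide, 57-62 mm above the bench. Origin on the motor axis 55 mm above the bench; x along the blades (both alike: either way round is the same), z up. Hub and nut reach 72 mm. Turns both ways without stops, drag 0.012 N m, stays where left; starts 34-146 deg off its arm
- motor_camera_right (a point): point on the motor axis at the top of the motor, camera end, right as the robot sees it (drone -x, -y), 55 mm above the bench; x points outwards along the arm that carries this motor, z up. The motor is 29 mm across and begins on the arm, 31 mm above the bench
- prop_rear_left: propeller like those at the camera end, but at the rear end, left (drone +x, +y); same size, height, axes and drag; starts in line with its arm
- motor_rear_left (a point): point on the motor axis at the top of the motor, rear end, left (drone +x, +y), 55 mm above the bench; x points outwards along the arm that carries this motor, z up. The motor is 29 mm across and begins on the arm, 31 mm above the bench
- prop_rear_right: propeller like those at the camera end, but at the rear end, right (drone +x, -y); same size, height, axes and drag; starts in line with its arm
- motor_rear_right (a point): point on the motor axis at the top of the motor, rear end, right (drone +x, -y), 55 mm above the bench; x points outwards along the arm that carries this motor, z up. The motor is 29 mm across and begins on the arm, 31 mm above the bench
- battery: spare battery pack, black with a paper band, 36 x 92 x 28 mm, lying on the bench in front of the camera end; origin at the centre of its underside. Bystander
- jar: clear screw jar with black cap, 48 mm across, 62 mm high, standing to the left of the drone; origin at the centre of its underside. Bystander
- driver: screwdriver with black handle, 170 mm long, lying to the right of the drone; x along it. Bystander

How it is judged:
At the end, for the whole second after the job is handed in: all four propellers are in line with their arms to within 0.16 rad (9 degrees), either way round, and at rest; the drone stands level on the bench within 20 mm of where it started (angle between the x axis of prop_camera_left and the x axis of motor_camera_left, either way round below 0.16 rad and angle between the x axis of prop_camera_right and the x axis of motor_camera_right, either way round below 0.16 rad and angle between the x axis of prop_rear_left and the x axis of motor_rear_left, either way round below 0.16 rad and angle between the x axis of prop_rear_right and the x axis of motor_rear_right, either way round below 0.16 rad and angular speed of each of prop_camera_left, prop_camera_right, prop_rear_left, prop_rear_right below 0.1 rad/s and distance of drone from where it was at the start of the episode below 0.02 m and angle between drone's own z axis and vertical below 0.05 rad); the robot touches nothing.
It fails at once if the drone is lifted, carried or shifted more than 20 mm, or tipped (distance of drone from where it was at the start of the episode above 0.02 m or angle between drone's own z axis and vertical above 0.1 rad).
It fails at once if a propeller is pinched or pressed hard (over 6 N from the fingers) (contact force between the fingers and prop_camera_left above 6 N or contact force between the fingers and prop_camera_right above 6 N or contact force between the fingers and prop_rear_left above 6 N or contact force between the fingers and prop_rear_right above 6 N).
It fails at once if the battery, jar or screwdriver is moved more than 15 mm (distance of any of battery, jar, driver from where it was at the start of the episode above 0.015 m).
It also fails if it takes over 56 s, if anything falls off the work surface, if the arm or the gripper's body presses on something with over 40 N, if the wrist force passes 120 N, or if a joint passes its speed limit or range.

## Robot

A 7-joint arm with a two-finger parallel gripper is mounted at the origin on the work surface. World frame = base frame: x ahead of the robot, y to its left, z up, the work surface at z = 0. Lengths are in m, angles in rad, forces in N, time in s.
With the tool pointing down it reaches from about 0.425 to 0.875 m from the base axis. Payload 4.7 kg.
Tool frame: the origin (TCP) lies at the centre of the arm's flange, where the gripper is bolted on; the fingertips stand 182 mm ahead of it and the grasp point (between the pads) lies 164 mm ahead of it; z points along the fingers, y is the direction in which the jaws open and shut (so a half turn about z gives the same grasp; the last joint's range is limited). The gripper opens to 87 mm and grips with 3 to 60 N. Pads are 19 mm wide; open, the fingers measure 117 mm over their backs; the gripper's body (75 mm by 190 mm) begins 51 mm behind the grasp point.
Start: joints at [1.178, 0.321, -0.07, 1.45, 0.023, 1.371, -0.057], TCP at [0.257, -0.597, 0.405] pointing down, gripper open.
Joint ranges: [-2.86, 2.86], [-0.3, 2.09], [-1.38, 1.24], [0.06, 2.45], [-1.56, 4.7], [0.09, 2.05], [-2.69, 2.69]. Speed limits (rad/s): [2.57, 2.57, 3.14, 3.14, 3.14, 3.14, 3.14].

## Interface

Orientations are given as a rotation vector (axis times angle).
In Python, from bench import get_state, get_image, close_job, spot_in, masks_of gives the robot as it stands.
- The arm moves only by the tool arm_command, never from a script. Its argument "motion" is a list that holds one entry, the list of rows, each a list of 5 numbers: the closure, from -1 (fully open) to 1 (shut), so that 0 is half open, then the shift along the tool's x, y, z in m, then the turn about the tool's z in rad. A call has 1 to 12 rows; each row is the pose to reach, as a shift and turn from the pose commanded when the call began, along the tool's axes at that moment; what a row does not reach only later rows make up. A row lasts 1/8 s, in which the tool goes at most 62.5 mm and 10.7 degrees, less where a joint would pass 70% of its speed; a pose out of reach is approached as far as the arm can. A call with a gripper value outside its range is refused whole. The fingers move at their own pace and stop on an object; "grip_force" is the grip in N (left out, the last holds). Time passes only in rows, so rows that repeat a pose let the fingers close. It gives the time, the measured TCP pose, the force and the opening at its end, in the units of the state.
- get_state(): the state, without advancing time (a new reading comes with each control period).
- get_image(name): name is "scene" or "top"; returns a dict with "img" (480x640x3 uint8, red, green, blue), "vertical_fov" (degrees; the focal length in pixels is half the picture's height over the tangent of half this angle, whatever the lens; pixels are square), "cx", "cy" (the principal point, pixels), "rvec" (rotation vector, rad) and "tvec" (3), from world to camera coordinates, as OpenCV has them. Camera axes: x right, y down, z forward; pixel columns grow to the right and rows downward; lengths in m; the calibration is good to about 2 mm. A picture is of the moment at which its call begins. There is no depth.
- close_job(): hands the job in, once; it reports no verdict.
Trained networks look in a picture, given as the dict that the camera call returned (one of the last four; its "shot" number tells which), for a name from the list of things; names that differ only in an ending like _2 or _b are one class to them, and where a whole thing is asked for, a point or a joint stands for the part that bears it (a point fixed in the world has none). Each returns a list of dicts, best first, with "score" (0 to 1); they miss things now and then, are a little off and sometimes report something else, mostly with a low value. They report only what shows in the picture. A call takes as long as a camera call.
- spot_in(picture, label): "box" ([left, top, right, bottom] in pixels, round what is visible of it).
- masks_of(picture, label): "region" (480x640 bool, what is visible of it) and "box" ([left, top, right, bottom] in pixels, round what is visible of it).
The state is a dict: "time": time; "joint_positions": joint angles; "qd": joint speeds; "joint_torque": joint torques, N m; "position": TCP position; "tool_rot": TCP orientation; "ft_force": force on the tool from outside, world axes, zero at the start; "torque": the same for the moment, N m; "grip_width": opening from 0.0 (shut) to 1.0 (fully open).
Only numpy, scipy, OpenCV 4.12 (cv2) and the standard library are available. Lean on these libraries where they do the work, as an engineer would, in place of code of your own. Each camera call takes 0.05 s, during which the arm holds its last target. There are 200 camera calls.

## Working session

There is one attempt and no reset: what is moved stays moved. The work goes in short steps, Python scripts to look and compute and a tool call to move; the robot and the scene stay as the last step left them, time stands still between calls to the robot, and variables do not carry over. Pictures are saved under pics/ and viewed, on a budget of 10 in all, crops included, one or two more only if the job needs it, and the job is handed in when it is done.

Besides the shell and the picture viewer there is one more tool, called as name(argument=value, ...) on one line, values as JSON. arm_command: Moves the arm, as the interface text tells. Its arguments: {"type":"object","properties":{"motion":{"type":"array"},"grip_force":{"type":"number"}},"required":["motion"]}

```bash
mkdir -p pics
python3 - <<'E'
from bench import *
import cv2
s=get_state();print(s)
for n in("scene","top"):
    p=get_image(n);cv2.imwrite(f"pics/{n}0.png",p["img"][:,:,::-1])
    print({k:v for k,v in p.items() if k!="img"})
    for l in("drone","prop_camera_left","prop_rear_left","battery","jar","driver"):
        print(l,[(x["box"],round(x["score"],2)) for x in spot_in(p,l)][:5])
E
```

```text
{'time': 0.0, 'joint_positions': array([ 1.1781375 ,  0.32180517, -0.07004957,  1.45168319,  0.02259624,
        1.37084292, -0.0568943 ]), 'qd': array([-0.00025587,  0.00083552,  0.00054554, -0.00067925, -0.00137634,
       -0.00014962,  0.00026681]), 'joint_torque': array([-3.08963001e-05, -4.91299975e+01, -4.03929558e-01, -3.12531567e+01,
       -6.38940535e-02,  4.36324789e-02,  1.99101046e-04]), 'position': array([ 0.25702799, -0.59678413,  0.40366839]), 'tool_rot': array([-3.07499409e+00, -6.34162061e-01,  7.86052554e-04]), 'ft_force': array([-0.17139889,  0.16260475, -0.30163467]), 'torque': array([-0.00756716, -0.02443909, -0.00956803]), 'grip_width': 0.9972830434515052}
{'vertical_fov': 49.34006102026722, 'cx': 316.21433924302397, 'cy': 233.04038699447145, 'rvec': array([ 2.17080403,  1.14212355, -0.45236897]), 'tvec': array([-0.36103208, -0.29719725,  1.3013877 ]), 'shot': 1}
drone [([147.9, 206.6, 390.4, 384.3], 0.98)]
prop_camera_left [([262.2, 212.6, 360.1, 230.4], 0.71)]
prop_rear_left [([292.1, 286.0, 389.8, 335.5], 0.71)]
battery [([197.1, 195.3, 259.2, 222.6], 0.93)]
jar [([359.9, 194.0, 388.4, 231.1], 0.7)]
driver [([174.1, 210.2, 246.8, 283.8], 0.19)]
{'vertical_fov': 46.94949506057728, 'cx': 326.70914354072727, 'cy': 236.3351503015641, 'rvec': array([ 2.23779442, -1.94381825,  0.22407572]), 'tvec': array([-0.04500391,  0.60998787,  1.13012578]), 'shot': 2}
drone [([291.4, 153.1, 495.4, 352.3], 0.56)]
prop_camera_left [([295.5, 231.6, 346.6, 299.5], 0.83)]
prop_rear_left [([345.8, 153.2, 372.8, 221.6], 0.79)]
battery [([331.5, 322.1, 376.2, 366.1], 0.63)]
jar [([254.6, 232.6, 274.5, 256.2], 0.82)]
driver [([455.0, 323.1, 483.6, 399.7], 0.86)]
```

Run:
```python
import cv2
a=cv2.imread("pics/top0.png");b=cv2.imread("pics/scene0.png")
cv2.imwrite("pics/t1.png",cv2.resize(a[140:410,230:530],(800,720),interpolation=3)[:600] if 0 else cv2.resize(a[140:410,230:530],None,fx=2.2,fy=2.2,interpolation=cv2.INTER_CUBIC))
cv2.imwrite("pics/s1.png",cv2.resize(b[170:420,130:430],None,fx=2.4,fy=2.4,interpolation=cv2.INTER_CUBIC))
```

```text
(no output)
```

View pics/t1.png

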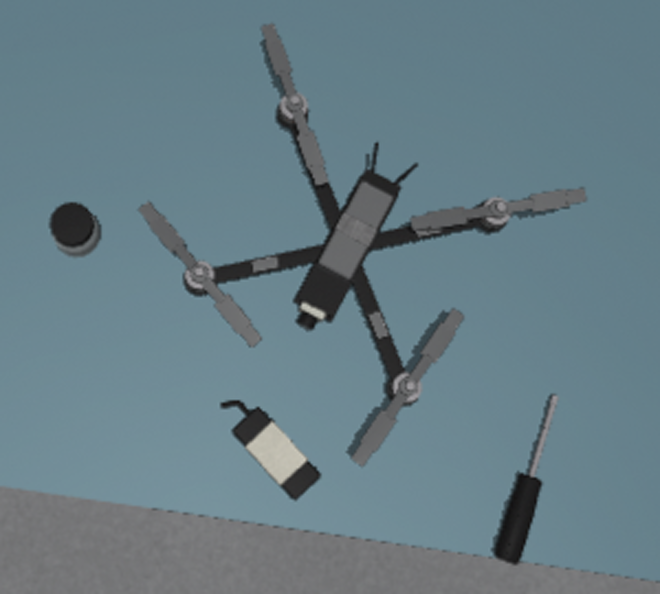

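View pics/s1.png

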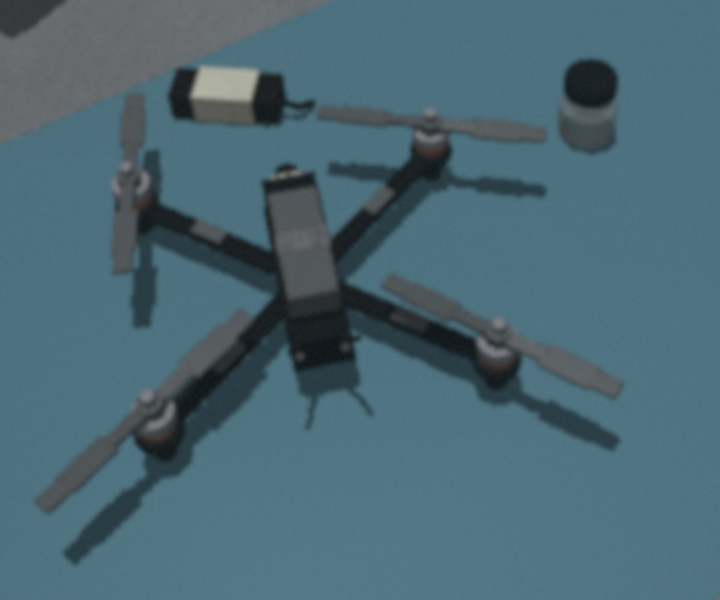

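The top view shows camera-left hub at crop pixel (201,275) with tips (147,207) and (255,343), and camera-right hub at (405,387) with tips (458,313) and (357,462). The rear hubs are at (293,105) and (496,210), in line with their arms. The battery is in front, the jar to the left and the screwdriver to the right.

```bash
cat > h.py <<'E'
import numpy as np,cv2
from scipy.spatial.transform import Rotation as R
def ray(p,uv,z):
    f=240/np.tan(np.radians(p["vertical_fov"])/2); M=cv2.Rodrigues(np.array(p["rvec"]))[0]
    c=-M.T@p["tvec"]; d=M.T@np.array([(uv[0]-p["cx"])/f,(uv[1]-p["cy"])/f,1]); return c+d*(z-c[2])/d[2]
def pix(p,X):
    f=240/np.tan(np.radians(p["vertical_fov"])/2); M=cv2.Rodrigues(np.array(p["rvec"]))[0]
    c=M@X+p["tvec"]; return np.array([p["cx"]+f*c[0]/c[2],p["cy"]+f*c[1]/c[2]])
E
python3 - <<'E'
from h import *
from bench import *
p=get_image("top");q=get_image("scene")
P=lambda u,v,z:ray(p,(u/2.2+230-.3,v/2.2+140-.3),z)[:2]
Q=lambda u,v,z:ray(q,(u/2.4+130-.3,v/2.4+170-.3),z)[:2]
H=np.array([P(201,274,.072),P(405,386,.072),P(294,101,.072),P(497,206,.072)])
HQ=np.array([Q(430,115,.07),Q(126,170,.07),Q(498,325,.07),Q(148,397,.07)])
print(H.round(4),HQ.round(4))
D=np.array([[-.1,.115],[-.1,-.115],[.1,.115],[.1,-.115]])
for h in(H,HQ,(H+HQ)/2):
    c=h.mean(0);w=((h-c)@[1,1j])*np.conj(D@[1,1j]);y=np.angle(w.sum());Rm=np.array([[np.cos(y),-np.sin(y)],[np.sin(y),np.cos(y)]])
    print("drone",c,np.degrees(y),"motors",(D@Rm.T+c).round(4).tolist(),"armang",np.degrees([np.arctan2(*(Rm@d)[::-1]) for d in D]))
for n,T in dict(L=[(147,207),(255,343)],R=[(458,313),(357,462)],RL=[(267,28),(318,182)],RR=[(415,225),(584,195)]).items():
    a,b=[P(*t,.06) for t in T];print(n,a,b,np.degrees(np.arctan2(*(b-a)[::-1])),np.hypot(*(b-a)))
for n,T in dict(L=[(318,112),(545,134)],R=[(134,96),(122,270)]).items():
    a,b=[Q(*t,.06) for t in T];print(n,a,b,np.degrees(np.arctan2(*(b-a)[::-1])),np.hypot(*(b-a)))
for n,t,z in(("jar",(73,224),.062),("batA",(250,420),.028),("batB",(305,485),.028),("wire",(225,405),.01),("drvA",(508,555),.02),("drvB",(553,397),.01)):print(n,P(*t,z))
s=get_state();print(R.from_rotvec(s["tool_rot"]).as_matrix().round(3))
E
```

```text
[[ 0.5473  0.0441]
 [ 0.4673 -0.1639]
 [ 0.7351 -0.0235]
 [ 0.6555 -0.2353]] [[ 0.5518  0.0447]
 [ 0.4711 -0.1702]
 [ 0.7375 -0.0256]
 [ 0.6562 -0.2396]]
drone [ 0.60130888 -0.09462776] -20.584277068447047 motors [[0.5481, 0.0482], [0.4673, -0.1671], [0.7354, -0.0221], [0.6545, -0.2374]] armang [ 110.42480983 -151.59336397   28.40663603  -69.57519017]
drone [ 0.60415528 -0.09766823] -20.663201461089326 motors [[0.5512, 0.0452], [0.47, -0.17], [0.7383, -0.0254], [0.6571, -0.2406]] armang [ 110.34588544 -151.67228836   28.32771164  -69.65411456]
drone [ 0.60273208 -0.09614799] -20.623871273113533 motors [[0.5496, 0.0467], [0.4686, -0.1686], [0.7368, -0.0237], [0.6558, -0.239]] armang [ 110.38521563 -151.63295817   28.36704183  -69.61478437]
L [0.60882639 0.1073276 ] [ 0.4894709  -0.01703609] -133.82278980529227 0.17237186354366876
R [ 0.54629678 -0.20947275] [ 0.39080419 -0.12793747] 152.3289388080865 0.17557319301951835
RL [0.81353021 0.01363839] [ 0.65822114 -0.05816461] -155.1878009737609 0.1711039990116098
RR [ 0.62798587 -0.15883736] [ 0.68219628 -0.32288772] -71.71386976970314 0.17277525644845776
L [ 0.4912867 -0.0197587] [0.61041395 0.11086265] 47.635046036665166 0.17678585599422128
R [ 0.39333503 -0.13009234] [ 0.54615299 -0.20961009] -27.48989522150294 0.17226840715811095
jar [0.58100076 0.17708924]
batA [ 0.41761219 -0.02280959]
batB [ 0.36327288 -0.08401923]
wire [0.42990834 0.00349189]
drvA [ 0.32528418 -0.2870043 ]
drvB [ 0.48374428 -0.32103011]
[[ 0.918  0.396  0.   ]
 [ 0.396 -0.918 -0.   ]
 [-0.     0.    -1.   ]]
```

arm_command(motion=[[[1,0.04,-0.025,0.01,-0.02],[1,0.085,-0.053,0.02,-0.04],[1,0.13,-0.081,0.03,-0.06],[1,0.175,-0.11,0.04,-0.08],[1,0.22,-0.138,0.05,-0.09],[1,0.265,-0.166,0.05,-0.09],[1,0.31,-0.194,0.05,-0.09],[1,0.345,-0.216,0.05,-0.09],[1,0.375,-0.235,0.05,-0.09],[1,0.375,-0.235,0.05,-0.09],[1,0.375,-0.235,0.05,-0.09],[1,0.375,-0.235,0.05,-0.09]]], grip_force=5)

```text
time: 2.3
position: [0.5078, -0.2343, 0.3547]
tool_rot: [3.046, 0.768, -0.001]
ft_force: [-0.1, -0.2, 0.0]
grip_width: 0.005
```

arm_command(motion=[[[1,0,0,0.04,0],[1,0,0,0.08,0],[1,0,0,0.11,0],[1,0,0,0.125,0],[1,0,0,0.125,0],[1,0,0,0.125,0]]])

```text
time: 3.05
position: [0.5091, -0.2333, 0.2311]
tool_rot: [3.044, 0.771, 0.003]
ft_force: [0.1, 0.0, -0.3]
grip_width: 0.004
```

```bash
cat > look.py <<'E'
from h import *
from bench import *
import sys
b=cv2.resize
p=get_image("scene");t=get_image("top")
a=b(p["img"][170:420,130:430],None,fx=1.6,fy=1.6,interpolation=2);c=b(t["img"][150:350,270:520],None,fx=1.6*1.0,fy=1.6,interpolation=2)
h=max(a.shape[0],c.shape[0]);pad=lambda x:cv2.copyMakeBorder(x,0,h-x.shape[0],0,0,0)
o=np.hstack([pad(a)[:, :480],pad(c)[:, :400]]);o=cv2.resize(o,None,fx=800/o.shape[1],fy=800/o.shape[1])
cv2.imwrite(sys.argv[1],o[:,:,::-1]);s=get_state();print(s["time"],s["position"],s["ft_force"],o.shape)
E
python3 look.py pics/a.png
```

```text
3.15 [ 0.50918632 -0.23311427  0.23123863] [ 0.28780436 -0.15768082  0.27058792] (364, 800, 3)
```

View pics/a.png

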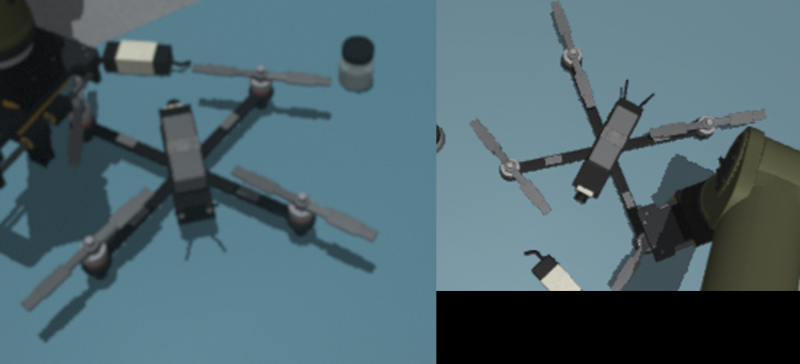

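arm_command(motion=[[[1,0.007,-0.003,0.002,0],[1,0.014,-0.006,0.003,0],[1,0.021,-0.01,0.003,0],[1,0.0285,-0.014,0.003,0],[1,0.035,-0.019,0.003,0],[1,0.042,-0.024,0.003,0],[1,0.048,-0.029,0.003,0],[1,0.053,-0.035,0.003,0],[1,0.057,-0.041,0.003,0],[1,0.059,-0.047,0.003,0],[1,0.06,-0.051,0.003,0],[1,0.06,-0.052,0.003,0]]])

```text
time: 4.65
position: [0.5364, -0.1582, 0.2268]
tool_rot: [3.045, 0.773, 0.0]
ft_force: [0.9, -0.0, 0.5]
grip_width: 0.01
```

```bash
python3 look.py pics/b.png
```

```text
4.75 [ 0.53640492 -0.15857845  0.22675178] [-0.23878733 -0.83955421  0.52396603] (364, 800, 3)
```

View pics/b.png

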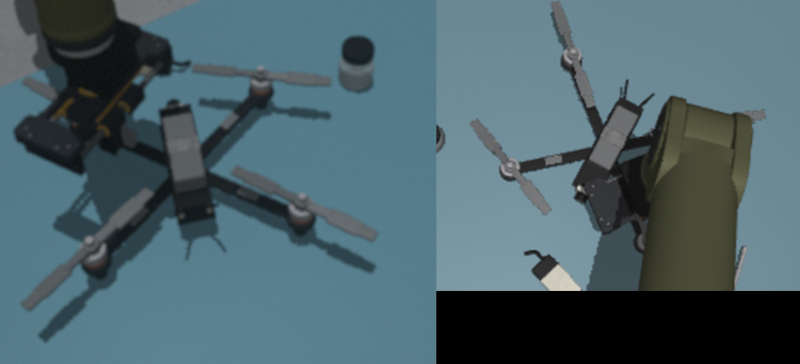

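arm_command(motion=[[[1,0,0.01,0,0],[1,-0.002,0.022,0,0],[1,-0.002,0.022,-0.03,0],[1,-0.002,0.022,-0.07,0],[1,0.01,0.01,-0.1,0.02],[1,0.045,-0.025,-0.1,0.05],[1,0.08,-0.06,-0.1,0.08],[1,0.115,-0.095,-0.1,0.11],[1,0.15,-0.13,-0.1,0.14],[1,0.183,-0.159,-0.1,0.14],[1,0.183,-0.159,-0.1,0.14],[1,0.183,-0.159,-0.1,0.14]]])

```text
time: 6.25
position: [0.622, 0.0672, 0.3263]
tool_rot: [3.091, 0.556, -0.001]
ft_force: [-0.1, -1.2, 0.7]
grip_width: 0.008
```

```bash
python3 look.py pics/c.png
```

```text
6.35 [0.62185938 0.06623882 0.32646027] [-0.00194227  0.47169033 -0.34491403] (364, 800, 3)
```

View pics/c.png

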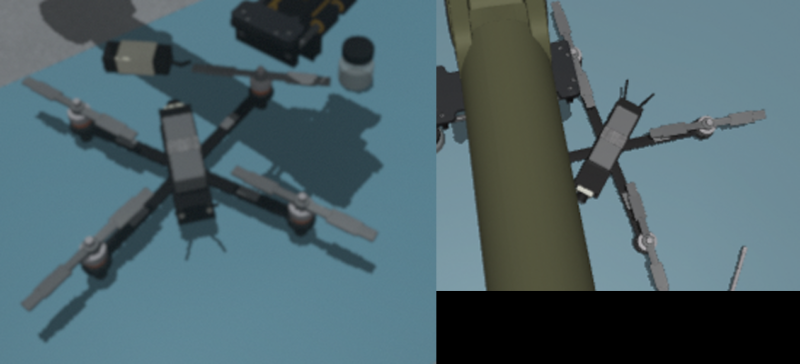

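arm_command(motion=[[[1,0,0,0.04,0],[1,0,0,0.075,0],[1,0,0,0.0985,0],[1,0,0,0.0985,0],[1,0,0,0.0985,0]]])

```text
time: 6.98
position: [0.6222, 0.0677, 0.2294]
tool_rot: [3.092, 0.555, 0.003]
ft_force: [0.1, 1.0, 0.4]
grip_width: 0.006
```

arm_command(motion=[[[1,-0.003,-0.01,0,0],[1,-0.006,-0.02,0,0],[1,-0.008,-0.028,0,0],[1,-0.012,-0.035,0,0],[1,-0.016,-0.043,0,0],[1,-0.02,-0.05,0,0],[1,-0.027,-0.057,0,0],[1,-0.034,-0.063,0,0],[1,-0.042,-0.067,0,0],[1,-0.049,-0.07,0,0],[1,-0.055,-0.072,0,0],[1,-0.056,-0.072,0,0]]])

```text
time: 8.48
position: [0.5436, 0.1163, 0.2283]
tool_rot: [3.092, 0.557, -0.0]
ft_force: [-0.2, 1.2, -0.2]
grip_width: 0.006
```

arm_command(motion=[[[1,0.01,0,0,0],[1,0.022,-0.002,0,0],[1,0.022,-0.002,-0.03,0],[1,0.022,-0.002,-0.07,0],[1,0.022,-0.002,-0.12,0],[1,0.022,-0.002,-0.15,0]]])

```text
time: 9.22
position: [0.5651, 0.1268, 0.3811]
tool_rot: [-3.091, -0.558, -0.006]
ft_force: [0.4, -0.1, -1.1]
grip_width: 0.005
```

```bash
python3 look.py pics/d.png
```

```text
9.325 [0.5657523  0.12709425 0.38263676] [0.30656425 0.58552332 0.3123313 ] (364, 800, 3)
```

View pics/d.png

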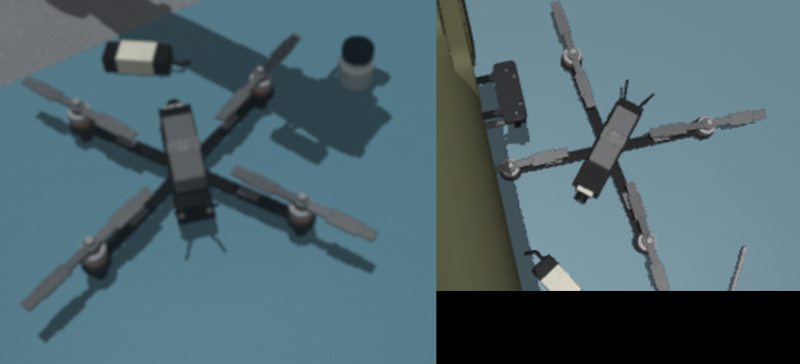

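Both propellers look aligned. I'll clear the arm and measure.

arm_command(motion=[[[1,0.02,-0.05,0,0],[1,0.04,-0.1,0,0],[1,0.06,-0.15,0,0],[1,0.075,-0.2,0,0],[1,0.085,-0.235,0,0],[1,0.085,-0.235,0,0],[1,0.085,-0.235,0,0]]])

```text
time: 10.2
position: [0.5621, 0.3754, 0.377]
tool_rot: [3.091, 0.556, -0.002]
ft_force: [0.7, -0.9, -0.6]
grip_width: 0.008
```

Run:
```python
from h import *
from bench import *
q=get_image("scene");p=get_image("top")
cv2.imwrite("pics/e.png",cv2.resize(p["img"][140:410,230:530],None,fx=2.2,fy=2.2,interpolation=2)[:,:,::-1])
cv2.imwrite("pics/f.png",cv2.resize(q["img"][170:420,130:430],None,fx=2.4,fy=2.4,interpolation=2)[:,:,::-1])
for n,im in(("scene",q),("top",p)):
  for l in("prop_camera_left","prop_rear_left"):
    for m in masks_of(im,l):
        v,u=np.nonzero(m["region"]);X=np.array([ray(im,(a,b),.06)[:2] for a,b in zip(u,v)])
        c=X.mean(0);w,V=np.linalg.eigh(np.cov((X-c).T));d=V[:,1]
        print(n,l,round(m["score"],2),c.round(3),np.degrees(np.arctan(d[1]/d[0])).round(1),len(u),(2*w**.5).round(3))
print(get_state()["time"],get_state()["position"])
```

```text
scene prop_camera_left 0.65 [0.552 0.044] -67.7 671 [0.01  0.104]
scene prop_camera_left 0.28 [0.573 0.015] -63.7 1261 [0.018 0.116]
scene prop_rear_left 0.59 [ 0.742 -0.024] 25.5 884 [0.009 0.102]
top prop_camera_left 0.75 [0.55  0.045] -68.0 609 [0.01  0.103]
top prop_rear_left 0.74 [ 0.738 -0.023] 25.5 484 [0.009 0.102]
10.5 [0.56206641 0.37479397 0.37833102]
```

View pics/e.png

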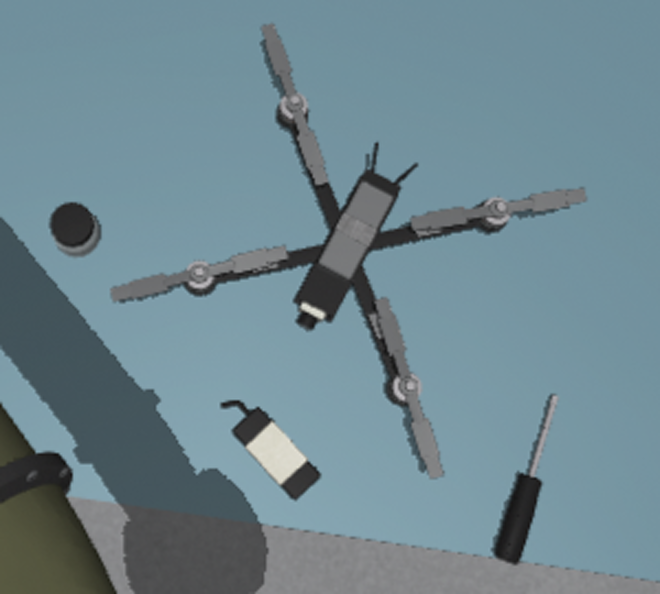

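View pics/f.png

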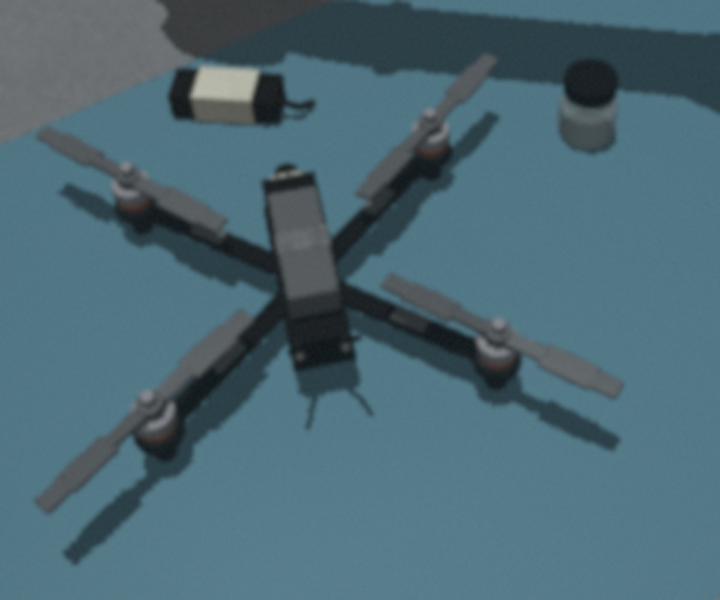

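Run:
```python
from h import *
from bench import *
p=get_image("top");q=get_image("scene")
P=lambda u,v,z:ray(p,(u/2.2+229.7,v/2.2+139.7),z)[:2]
Q=lambda u,v,z:ray(q,(u/2.4+129.7,v/2.4+169.7),z)[:2]
for n,a,b in(("Rtop",P(383,302,.06),P(436,474,.06)),("Rscene",Q(40,131,.06),Q(224,230,.06)),("Ltop",P(112,294,.06),P(285,253,.06))):
    d=b-a;print(n,np.degrees(np.arctan(d[1]/d[0])),np.hypot(*d),(a+b)/2)
for n,im in(("scene",q),("top",p)):
  for m in masks_of(im,"prop_camera_right"):
    v,u=np.nonzero(m["region"]);X=np.array([ray(im,(a,b),.06)[:2] for a,b in zip(u,v)])
    w,V=np.linalg.eigh(np.cov(X.T));d=V[:,1];print(n,m["score"],X.mean(0),np.degrees(np.arctan(d[1]/d[0])),2*w**.5)
```

```text
Rtop 23.35799120214978 0.17061264398700748 [ 0.46850359 -0.16956931]
Rscene 22.985910418700378 0.1821374606139465 [ 0.47088169 -0.1701271 ]
Ltop -68.4208136764653 0.17485009690518885 [0.54966203 0.04667938]
scene 0.8 [ 0.47397879 -0.16831897] 23.962232101478357 [0.00894911 0.10383051]
top 0.64 [ 0.46774404 -0.16871353] 23.77463065443131 [0.00954974 0.10528581]
```

```bash
python3 -c "
from bench import *
print(get_state()['qd'].round(3));print(close_job())"
```

```text
[-0.003  0.001 -0.001  0.001  0.001 -0.001  0.   ]
the job is handed in; nothing more can be done
None
```

I turned both camera-end propellers into line with their arms, using the closed fingertips. The arm was then backed off, and the job was handed in at about 10.6 s of the 56 s allowed.

| Propeller | Measured angle (both cameras) | Arm angle | Off its arm |
|---|---|---|---|
| Camera left | about -68° | -69.6° | about 2° |
| Camera right | 23–24° | 28.4° | about 5° |
| Rear left | 25.5° | 28.4° | about 3° |
| Rear right | -71.7° (first picture only) | -69.6° | about 2° |

- **Margin:** all four are inside the 9° limit. The camera-right propeller stopped slightly short. I left it, because the four readings of it agreed and another push would have added risk.
- **Rear right:** I did not measure it again after the pushes, but it looked unchanged in the last pictures.
- **Surroundings:** the drone, battery, jar and screwdriver looked unmoved in the last top view, judged by eye. The wrist force stayed around 1 N in the readings after each move.

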